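# Draw the next well plate from the gravity dispenser and load it on the shaker

## Task

The plate dispenser has stopped with the bottom well plate of its stack sticking part-way out of the outlet. Draw that plate all the way out along the chute to the end stop, so that the stack drops down behind it and the other plates stay in the column; then lift it off the chute and set it down gently, flat inside the four corner lugs of the shaker (either way round). Let go of it and leave the bottles, cup, vial, slide box and logger standing round about where they are.

Things in the scene. Friction and masses are not known exactly. Their poses are not given: they have to be found in the camera images.
- dispenser: Fixed aluminium dispenser. Origin on the bench below the centre of its column; x runs from outlet (-x) to back, z up. Floor of column and chute: flat, level, 40 mm up, slippery (friction 0.25). Column: four corner angles, inside 121 (x) by 65 mm (y), 190 mm high, front face at x = -65.5 mm, lips at the top (to 205 mm) flare out by 10 mm. An upright tool at the outlet hits it: lean the tool 25 to 45 degrees to -x.
- outlet (a point): On the chute floor, middle of the outlet, at the column's front face (dispenser x = -65.5 mm; axes as the dispenser). The outlet is 24 mm high under a gate bar: one plate passes, two cannot. From here the chute runs to -x. Side guides 65 mm apart, 6 mm thick and 14 mm high flank the first 43 mm, so fingers cannot grip a plate's sides there.
- parked (a point): Where the plate's centre is when it lies against the end stop, clear of the column: dispenser x = -136.5, z = 49 mm (axes as the dispenser). The stop is at x = -195.5 mm, 12 mm high like the guides beside it (67 mm apart, flared lead-in). For 25 mm to either side of this point along x there are no guides and the chute is only 48 mm wide, free beside it, so fingers can grip the plate's long sides.
- bottom_plate_mid (a point): Centre (half-way up) of the plate to draw: white well plate, 118 x 62 x 18 mm, about 70 g (50 to 100 g), long along x, flat below, 9 mm from here to its flat top, ribbed rubber grip (30 mm) on top of its -x end, 1 mm lower than the rest. At the start 30 to 40 mm of that end stand out of the outlet, the rest under the stack. It slides to the stop if pressed on the ribs with closed fingertips (5 to 20 N) and drawn to -x.
- shaker_nest (a point): Middle of the nest floor of the plate shaker (fixed, white, 176 x 118 mm, dark panel at its -x end, steel platform 54 mm above the bench). x along the nest, z up. Four corner lugs, 9 mm high, leave 126 (x) by 70 mm (y); the long sides are open for 84 mm between the lugs, so fingers at the middle of a plate's long sides clear them. A plate lying in it has its centre 9 mm above.
- plate_2_mid (a point): Centre of plate no. 2 from below in the stack; same plate as the bottom one, stacked straight on top of one another inside the column (rests 18 mm above the plate below; drops down when that is drawn out).
- plate_3_mid (a point): Centre of plate no. 3 from below in the stack; same plate as the bottom one, stacked straight on top of one another inside the column (rests 18 mm above the plate below; drops down when that is drawn out).
- plate_4_mid (a point): Centre of plate no. 4 from below in the stack; same plate as the bottom one, stacked straight on top of one another inside the column (rests 18 mm above the plate below; drops down when that is drawn out).
- plate_5_mid (a point): Centre of plate no. 5 from below in the stack; same plate as the bottom one, stacked straight on top of one another inside the column (rests 18 mm above the plate below; drops down when that is drawn out).
- logger: Bystander, loose: upright data logger on a foot, 40x50x134 mm; origin at the centre of its underside. Leave it alone.
- small_bottle: Bystander, loose: small cream bottle with ribbed cap, 34x34x61 mm; origin at the centre of its underside. Leave it alone.
- brown_bottle: Bystander, loose: brown glass bottle, dark cap, 38x38x77 mm; origin at the centre of its underside. Leave it alone.
- cup: Bystander, loose: screw-lid specimen cup, 65x65x65 mm; origin at the centre of its underside. Leave it alone.
- vial: Bystander, loose: small white dropper vial, 22x23x58 mm; origin at the centre of its underside. Leave it alone.
- spirit_bottle: Bystander, loose: clear round bottle with narrow neck, 52x53x153 mm; origin at the centre of its underside. Leave it alone.
- slides: Bystander, loose: flat dark slide box, 71x94x35 mm; origin at the centre of its underside. Leave it alone.

How it is judged:
On the way:
1. the bottom plate lies on the chute, clear of the outlet, and the stack has dropped down in the column (x of bottom_plate_mid in the frame of dispenser between -0.145 and -0.127 m and z of bottom_plate_mid in the frame of dispenser between 0.045 and 0.053 m and z of plate_2_mid in the frame of dispenser below 0.053 m), for 0.2 s.
At the end, for the whole second after the job is handed in: The drawn plate lies flat, still and released on the nest floor inside the four lugs: centre within 8 mm, height within 3 mm, turn within 0.12 rad (either way round). The other four plates are in the column, within 12 mm of its middle along x, the lowest on its floor (horizontal distance between bottom_plate_mid and shaker_nest below 0.008 m and z of bottom_plate_mid in the frame of shaker_nest between 0.006 and 0.012 m and angle between the x axis of bottom_plate_mid and the x axis of shaker_nest, either way round below 0.12 rad and angle between bottom_plate_mid's own z axis and vertical below 0.05 rad and linear speed of bottom_plate below 0.02 m/s and x of plate_2_mid in the frame of dispenser between -0.012 and 0.012 m and x of plate_3_mid in the frame of dispenser between -0.012 and 0.012 m and x of plate_4_mid in the frame of dispenser between -0.012 and 0.012 m and x of plate_5_mid in the frame of dispenser between -0.012 and 0.012 m and z of plate_2_mid in the frame of dispenser below 0.053 m); the robot touches nothing.
It fails at once if another plate is drawn out of the column (more than 20 mm along the chute) (x of any of plate_2_mid, plate_3_mid, plate_4_mid, plate_5_mid in the frame of dispenser below -0.02 m).
It fails at once if the drawn plate is dropped or thrown (moves faster than 0.6 m/s with no finger on it) (linear speed of bottom_plate above 0.6 m/s and contact force between the fingers and bottom_plate below 0.05 N).
It fails at once if a bystander is moved by more than 30 mm or knocked over (distance of any of logger, small_bottle, brown_bottle, cup, vial, spirit_bottle, slides from where it was at the start of the episode above 0.03 m or angle between any of logger, small_bottle, brown_bottle, cup, vial, spirit_bottle, slides's own z axis and vertical above 0.5 rad).
It also fails if it takes over 72 s, if anything falls off the work surface, if the arm or the gripper's body presses on something with over 40 N, if the wrist force passes 120 N, or if a joint passes its speed limit or range.

## Robot

A 6-joint arm with a two-finger parallel gripper is mounted at the origin on a cart in front of the work surface, level with it; the furniture and walls round the work are solid. World frame = base frame: x ahead of the robot, y to its left, z up, the work surface at z = 0. Lengths are in m, angles in rad, forces in N, time in s.
With the tool pointing down it reaches from about 0.225 to 0.875 m from the base axis. Payload 3.4 kg.
Tool frame: the origin (TCP) lies between the finger pads; the fingertips stand 8 mm ahead of it and the grasp point (between the pads) lies 11 mm behind it; z points along the fingers, y is the line along which they close (so a half turn about z gives the same grasp; the last joint's range is limited). The gripper opens to 85 mm and grips with 20 to 120 N. Pads are 22 mm wide; open, the fingers measure 114 mm over their backs; the gripper's body (76 mm by 85 mm) begins 54 mm behind the grasp point. The pads swing forward as they close: fully open they stand 13 mm farther back than shut.
Start: joints at [1.193, 0.276, 1.505, -0, 1.361, -0.121], TCP at [0.146, 0.556, 0.239] pointing down, gripper open.
Joint ranges: [-2.89, 2.89], [-0.75, 2.08], [0.22, 2.7], [-1.18, 4.32], [0.11, 2.71], [-2.7, 2.7]. Speed limits (rad/s): [2.57, 2.57, 3.14, 3.14, 3.14, 3.14].

## Interface

Orientations are given as a unit quaternion [w, x, y, z].
In Python, from rig import manip gives the robot as it stands.
- The arm moves only by the tool move_arm, never from a script. Its argument "deltas" is a list that holds one entry, the list of rows, each a list of 5 numbers: the shift along the tool's x, y, z normalised to -1 to 1, where 1 is 80 cm, then the turn about the tool's z normalised to -1 to 1, where 1 is 120 degrees, then the closure, from -1 (fully open) to 1 (shut). In form: [[[tx, ty, tz, twist, grip], ...]]. A call has 1 to 12 rows; each row is the pose to reach, as a shift and turn from the pose commanded when the call began, along the tool's axes at that moment; what a row does not reach only later rows make up. A row lasts 1/10 s, in which the tool goes at most 50 mm and 8.59 degrees, less where a joint would pass 70% of its speed; a pose out of reach is approached as far as the arm can. A call with a number of a shift or a turn outside -1 to 1 is refused whole. A call with a gripper value outside its range is refused whole. The fingers move at their own pace and stop on an object; "squeeze" is the grip in N (left out, the last holds). Time passes only in rows, so rows that repeat a pose let the fingers close. It gives the time, the measured TCP pose, the force, the opening and the grip force at its end, in the units of the state.
- manip.get_state(): the state, without advancing time (a new reading comes with each control period).
- manip.get_image(name): name is "scene" or "top" or "wrist"; returns the picture (400x640x3 uint8, red, green, blue); there is no depth.
- manip.camera_params(name): a dict with "fx", "fy", "cx", "cy" (pixels), "dist" ([k1, k2, p1, p2, k3] as OpenCV has them; the pictures are not rectified), "R" (3x3) and "t" (3): a world point X has camera coordinates R X + t; the wrist camera has in their place "tool_from_camera" (4x4, takes a point from camera to tool coordinates, whose origin is the TCP and whose axes are the flange's). Camera axes: x right, y down, z forward; pixel columns grow to the right and rows downward; lengths in m; the calibration is good to about 2 mm. A picture is of the moment at which its call begins: read the wrist's pose just before it. camera_params takes no time and is no camera call.
- manip.sign_off(): hands the job in; it is judged then, once.
The state is a dict: "clock": time; "qpos": joint angles; "qd": joint speeds; "effort": joint torques, N m; "position": TCP position; "ee_rot": TCP orientation; "contact_force": force on the tool from outside, world axes, zero at the start; "moment": the same for the moment, N m; "width": finger opening in m; "gripper_force": force on a finger pad.
Only numpy, scipy, OpenCV 4.12 (cv2) and the standard library are available. Lean on these libraries where they do the work, as an engineer would, in place of code of your own. Each camera call takes 0.05 s, during which the arm holds its last target. There are 200 camera calls.

## Working session

There is one attempt and no reset: what is moved stays moved. The work goes in short steps, Python scripts to look and compute and a tool call to move; the robot and the scene stay as the last step left them, time stands still between calls to the robot, and variables do not carry over. Pictures are saved under pics/ and viewed, at most 10 in all, crops included, and the job is handed in when it is done.

Besides the shell and the picture viewer there is one more tool, called after ">>>" as name(argument=value, ...), one argument or row to a line, values as JSON. move_arm: Moves the arm, as the interface text tells. Scaled input: -1 to 1 covers 80 cm each way for a shift and 120 degrees each way for a turn. Its arguments: {"type":"object","properties":{"deltas":{"type":"array","items":{"type":"array","items":{"type":"array","items":{"type":"number","minimum":-1,"maximum":1}}}},"squeeze":{"type":"number"}},"required":["deltas"]}

```bash
mkdir -p pics; python3 - <<'E'
from rig import manip
import cv2, numpy as np
s=manip.get_state(); print({k:np.round(v,4).tolist() for k,v in s.items()})
for n in ("scene","top"):
    im=manip.get_image(n); cv2.imwrite(f"pics/{n}0.png",im[:,:,::-1]); print(n,manip.camera_params(n))
print(manip.camera_params("wrist"))
E
```

```text
{'clock': 0.0, 'qpos': [1.193, 0.2766, 1.5062, -0.0, 1.3607, -0.121], 'qd': [-0.0004, -0.0011, -0.0001, -0.0003, 0.0014, 0.0005], 'effort': [-0.0011, -41.6774, -24.581, -0.0002, 0.0107, 0.0], 'position': [0.1458, 0.5557, 0.2384], 'ee_rot': [-0.0002, 0.128, 0.9918, -0.0009], 'contact_force': [1.155, -0.0058, -0.2505], 'moment': [-0.0234, -0.0312, 0.0166], 'gripper_force': 0.0, 'width': 0.0852}
scene {'fx': 374.5560773776261, 'fy': 374.5560773776261, 'cx': 322.05266505009985, 'cy': 196.62128642917128, 'dist': array([-0.08200563,  0.        ,  0.        ,  0.        ,  0.        ]), 'R': array([[ 0.86607635, -0.49965031,  0.01616539],
       [-0.29698738, -0.54026092, -0.78734785],
       [ 0.40213213,  0.67710244, -0.61629704]]), 't': array([-0.50621929,  0.22313564,  0.93971631])}
top {'fx': 378.39525654404486, 'fy': 378.39525654404486, 'cx': 318.31893290394953, 'cy': 208.2694527901796, 'dist': array([-0.06084565,  0.        ,  0.        ,  0.        ,  0.        ]), 'R': array([[-0.01783498, -0.99984017, -0.00124408],
       [-0.98957449,  0.01782968, -0.1429141 ],
       [ 0.14291344, -0.00131776, -0.98973431]]), 't': array([-0.00465687,  0.57112454,  1.15179519])}
{'fx': 330.60283628654526, 'fy': 330.60283628654526, 'cx': 320.9492954341571, 'cy': 196.47924980146254, 'dist': array([-0.06408384,  0.        ,  0.        ,  0.        ,  0.        ]), 'tool_from_camera': array([[-1.92784471e-04, -9.47175582e-01, -3.20715419e-01,
         8.25349806e-02],
       [ 9.99999936e-01, -2.79171266e-04,  2.23374816e-04,
         2.17644823e-04],
       [-3.01109701e-04, -3.20715355e-01,  9.47175575e-01,
        -1.34787619e-01],
       [ 0.00000000e+00,  0.00000000e+00,  0.00000000e+00,
         1.00000000e+00]])}
```

View pics/top0.png

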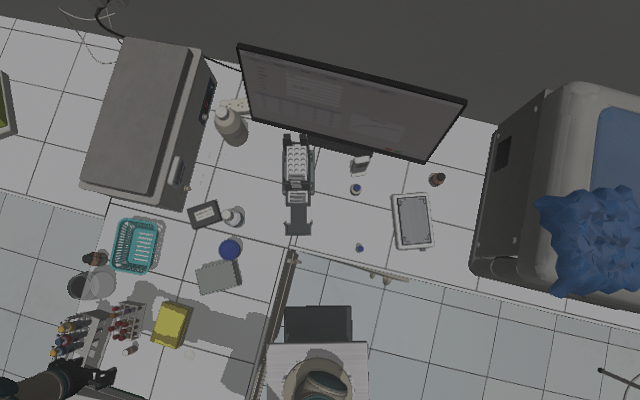

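View pics/scene0.png

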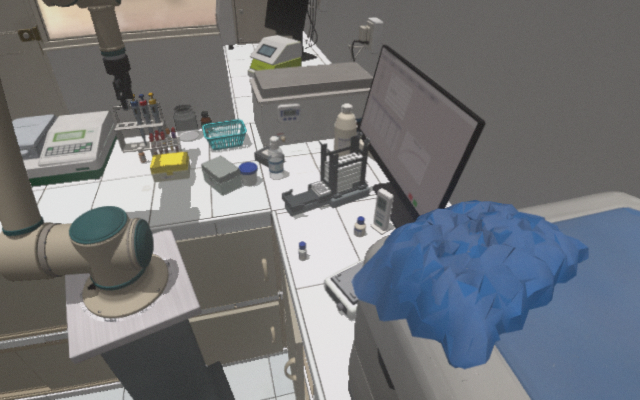

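The top view shows the dispenser column at about (297,165), with its chute running down to (298,232). The shaker is at (413,220). The bystanders are the spirit bottle (232,125), small bottle, vial, brown bottle, logger, slides and cup. I'll zoom in next.

```bash
python3 - <<'E'
import cv2
im=cv2.imread("pics/top0.png")
a=cv2.resize(im[125:255,265:445],None,fx=4.4,fy=4.4,interpolation=cv2.INTER_CUBIC)
cv2.imwrite("pics/c1.png",cv2.convertScaleAbs(a,alpha=1.2,beta=20))
E
```

```text
(no output)
```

View pics/c1.png

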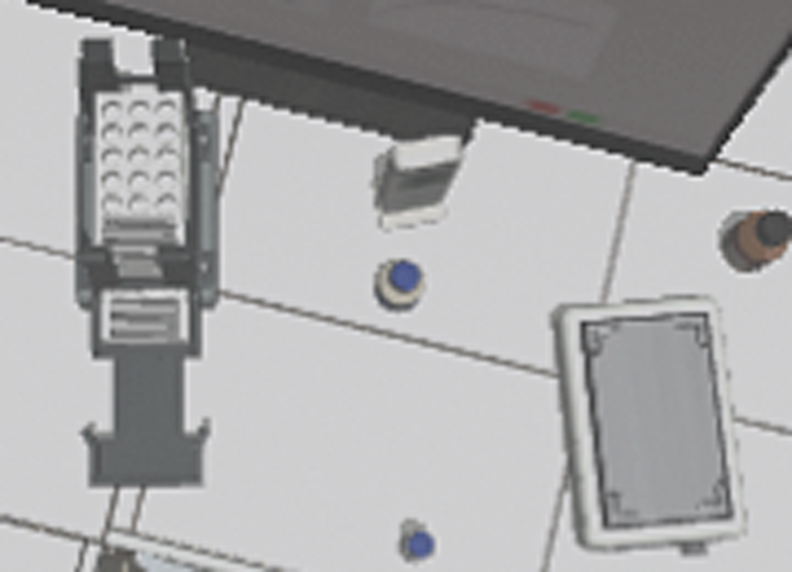

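```bash
cat > h.py <<'E'
import numpy as np, cv2
from rig import manip
from scipy.spatial.transform import Rotation as Ro
def KD(p): return np.array([[p["fx"],0,p["cx"]],[0,p["fy"],p["cy"]],[0,0,1]]),np.array(p["dist"])
def ray(p,px,R=None,t=None):
    K,D=KD(p); n=cv2.undistortPoints(np.array(px,float).reshape(-1,1,2),K,D)[:,0]
    R=p["R"] if R is None else R; t=p["t"] if t is None else t
    return -R.T@t, np.c_[n,np.ones(len(n))]@R
def plane(p,px,z,R=None,t=None):
    c,d=ray(p,px,R,t); return c+d*((z-c[2])/d[:,2])[:,None]
def tool(s):
    T=np.eye(4);T[:3,:3]=Ro.from_quat(np.array(s["ee_rot"])[[1,2,3,0]]).as_matrix();T[:3,3]=s["position"];return T
def wcam(s):
    p=manip.camera_params("wrist");T=np.linalg.inv(tool(s)@np.array(p["tool_from_camera"]))
    return p,T[:3,:3],T[:3,3]
def yaw(a,b): return np.degrees(np.arctan2(b[1]-a[1],b[0]-a[0]))
E
python3 - <<'E'
from h import *
p=manip.camera_params("top")
c=lambda L:np.array(L)/4.4+[264.6,124.6]
f=lambda L,z:plane(p,c(L),z)
sh=f([(582,320),(708,312),(732,525),(610,530)],.056);print("shaker",sh.round(4),sh.mean(0).round(4),yaw(sh[3],sh[0]),yaw(sh[2],sh[1]))
lug=f([(587,325),(703,318),(727,518),(612,525)],.06);print("lug mean",lug.mean(0).round(4))
ch=f([(90,487),(203,485),(115,355),(115,430),(183,355),(185,430)],.04);print("chute",ch.round(4),yaw(ch[3],ch[2]),yaw(ch[5],ch[4]),yaw(ch[0],ch[1])+90)
pl=f([(102,345),(187,343)],.058);print("plate end",pl.round(4))
by=f([(405,275),(415,545),(425,145),(770,230)],.06);print("bott vial logger brown",by.round(3))
print("stack top rect z=.13",f([(95,92),(186,92),(100,222),(187,222)],.13).round(4))
E
```

```text
shaker [[ 0.599  -0.2616  0.056 ]
 [ 0.6032 -0.3524  0.056 ]
 [ 0.4513 -0.3606  0.056 ]
 [ 0.4496 -0.2743  0.056 ]] [ 0.5258 -0.3122  0.056 ] 4.873313909195072 3.1239623342450975
lug mean [ 0.5255 -0.3106  0.06  ]
chute [[0.4877 0.0906 0.04  ]
 [0.4877 0.0103 0.04  ]
 [0.5822 0.0721 0.04  ]
 [0.5281 0.0725 0.04  ]
 [0.5813 0.0232 0.04  ]
 [0.5272 0.0225 0.04  ]] -0.4321788510249167 0.7474924761880576 0.014034799566374545
plate end [[0.5868 0.0799 0.058 ]
 [0.5871 0.0197 0.058 ]]
bott vial logger brown [[ 0.633 -0.136  0.06 ]
 [ 0.442 -0.137  0.06 ]
 [ 0.728 -0.154  0.06 ]
 [ 0.662 -0.4    0.06 ]]
stack top rect z=.13 [[0.7496 0.078  0.13  ]
 [0.7484 0.0161 0.13  ]
 [0.6589 0.075  0.13  ]
 [0.6578 0.0166 0.13  ]]
```

>>> move_arm(
  deltas=[
    [[-0.589,-0.5015,0,0.6275,-1],[-0.589,-0.5015,0,0.6275,-1],[-0.589,-0.5015,0,0.6275,-1],[-0.589,-0.5015,0,0.6275,-1],[-0.589,-0.5015,0,0.6275,-1],[-0.589,-0.5015,0,0.6275,-1],[-0.589,-0.5015,0,0.6275,-1],[-0.589,-0.5015,0,0.6275,-1],[-0.589,-0.5015,0,0.6275,-1],[-0.589,-0.5015,0,0.6275,-1],[-0.589,-0.5015,0,0.6275,-1],[-0.589,-0.5015,0,0.6275,-1]],
  ],
)

```text
clock: 1.3
position: [0.4897, 0.062, 0.2391]
ee_rot: [-0.0, 0.707, 0.707, 0.0]
contact_force: [1.0, 0.5, 0.8]
width: 0.0851
gripper_force: 0.0
```

```bash
python3 - <<'E'
from h import *
s=manip.get_state(); print(s["position"],s["ee_rot"],s["qpos"])
im=manip.get_image("wrist"); cv2.imwrite("pics/w1.png",im[:,:,::-1]); np.save("s1.npy",tool(s))
E
```

```text
[0.48967336 0.06199802 0.23909291] [-2.57440475e-04  7.07368313e-01  7.06845103e-01  6.54593506e-05] [-1.54613381e-02  1.53109864e-01  1.66981559e+00  4.67240208e-04
  1.31894559e+00 -1.48379043e-02]
```

View pics/w1.png

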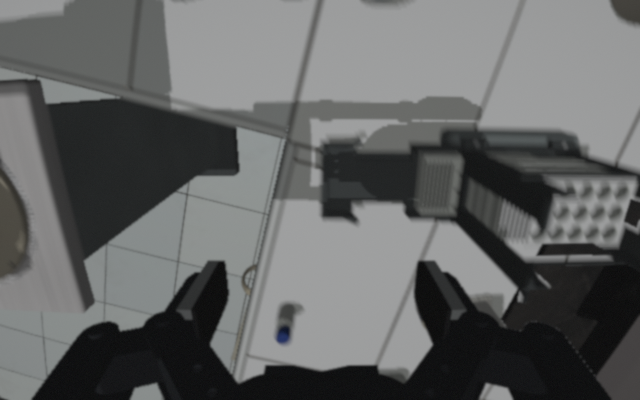

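```bash
python3 - <<'E'
from h import *
p,R,t=wcam(manip.get_state())
T=np.linalg.inv(np.load("s1.npy")@np.array(p["tool_from_camera"]));R,t=T[:3,:3],T[:3,3]
f=lambda L,z:print(z,plane(p,L,z,R,t).round(4).tolist())
f([(417,150),(415,215),(463,152),(458,216)],.057)
f([(322,141),(322,214)],.052)
f([(355,152),(410,152),(360,199),(410,200)],.04)
f([(554,183),(636,177),(535,248),(628,247)],.13)
E
```

```text
0.057 [[0.5831, 0.0853, 0.057], [0.5872, 0.0173, 0.057], [0.629, 0.0836, 0.057], [0.6328, 0.016, 0.057]]
0.052 [[0.4908, 0.093, 0.052], [0.4908, 0.0166, 0.052]]
0.04 [[0.5245, 0.0799, 0.04], [0.5811, 0.08, 0.04], [0.5315, 0.029, 0.04], [0.5854, 0.0279, 0.04]]
0.13 [[0.675, 0.0735, 0.13], [0.7472, 0.0789, 0.13], [0.6714, 0.016, 0.13], [0.7603, 0.0151, 0.13]]
```

>>> move_arm(
  deltas=[
    [[-0.015,0.069,0,0,-1],[-0.015,0.069,0,0,-1],[-0.015,0.069,0.05,0,-1],[-0.015,0.069,0.1,0,-1],[-0.015,0.069,0.15,0,-1],[-0.015,0.069,0.19,0,-1],[-0.015,0.069,0.19,0,-1],[-0.015,0.069,0.19,0,-1],[-0.015,0.069,0.19,0,-1]],
  ],
)

```text
clock: 2.25
position: [0.5459, 0.0521, 0.0892]
ee_rot: [0.001, 0.707, 0.707, 0.001]
contact_force: [0.7, -0.2, -0.3]
width: 0.0856
gripper_force: 0.0
```

```bash
python3 - <<'E'
from h import *
s=manip.get_state(); print(s["position"],s["contact_force"])
im=manip.get_image("wrist"); cv2.imwrite("pics/w2.png",im[:,:,::-1]); np.save("s2.npy",tool(s))
E
```

```text
[0.54585991 0.05211101 0.08917971] [ 0.74926631 -0.21988246 -0.34087471]
```

View pics/w2.png

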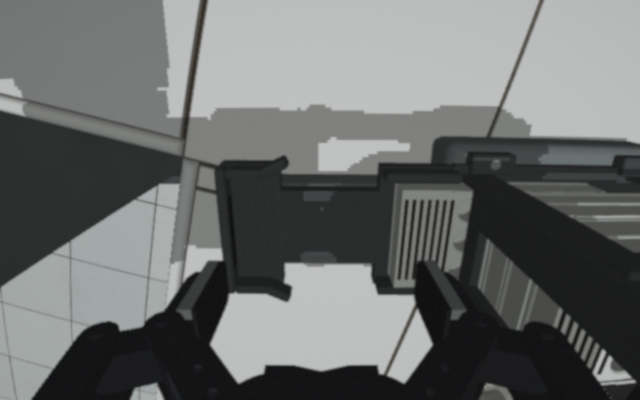

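```bash
python3 - <<'E'
from h import *
p=manip.camera_params("wrist")
T=np.linalg.inv(np.load("s2.npy")@np.array(p["tool_from_camera"]));R,t=T[:3,:3],T[:3,3]
f=lambda L,z:print(z,plane(p,L,z,R,t).round(4).tolist())
f([(394,184),(388,289),(405,200),(402,278),(472,185)],.057)
f([(221,165),(234,291),(282,160),(288,298)],.052)
f([(282,188),(385,188),(300,262),(385,263)],.04)
E
```

```text
0.057 [[0.5847, 0.0853, 0.057], [0.5859, 0.0203, 0.057], [0.5913, 0.0764, 0.057], [0.5937, 0.0278, 0.057], [0.6269, 0.0848, 0.057]]
0.052 [[0.4927, 0.0946, 0.052], [0.4927, 0.0155, 0.052], [0.5255, 0.0972, 0.052], [0.5258, 0.0106, 0.052]]
0.04 [[0.5235, 0.0779, 0.04], [0.5836, 0.0778, 0.04], [0.5329, 0.029, 0.04], [0.5868, 0.0281, 0.04]]
```

>>> move_arm(
  deltas=[
    [[0.001,0.004,0.012,0,-1],[0.001,0.004,0.024,0,-1],[0.001,0.004,0.033,0,-1],[0.001,0.004,0.033,0,-1],[0.001,0.004,0.033,0,-1]],
  ],
)

```text
clock: 2.8
position: [0.5472, 0.0527, 0.0604]
ee_rot: [-0.0, 0.707, 0.707, -0.0]
contact_force: [0.4, -0.4, 0.0]
width: 0.0853
gripper_force: 0.0
```

>>> move_arm(
  deltas=[
    [[0,0.0,0.003,0,-1],[0,0.0,0.005,0,-1],[0,0.0,0.0075,0,-1],[0,0.0,0.0075,0,-1]],
  ],
)

```text
clock: 3.2
position: [0.5473, 0.0527, 0.0547]
ee_rot: [-0.0, 0.707, 0.707, -0.0]
contact_force: [0.2, 0.5, 0.2]
width: 0.0853
gripper_force: 0.0
```

>>> move_arm(
  deltas=[
    [[0,0.0,0.00125,0,-1],[0,0.0,0.0025,0,-1],[0,0.0,0.0025,0,-1]],
  ],
)

```text
clock: 3.5
position: [0.5475, 0.0527, 0.0528]
ee_rot: [-0.0, 0.707, 0.707, -0.0]
contact_force: [-0.4, 0.8, 0.4]
width: 0.0854
gripper_force: 0.0
```

>>> move_arm(
  deltas=[
    [[0,0.0,0.00125,0,-1],[0,0.0,0.0025,0,-1],[0,0.0,0.0025,0,-1]],
  ],
)

```text
clock: 3.8
position: [0.5477, 0.0528, 0.052]
ee_rot: [0.0, 0.707, 0.707, 0.0]
contact_force: [-3.2, 0.2, 6.6]
width: 0.0854
gripper_force: 3.5
```

>>> move_arm(
  deltas=[
    [[0,0.0,0.0013,0,-1],[0,-0.004,0.0015,0,-1],[0,-0.01,0.0015,0,-1],[0,-0.018,0.0015,0,-1],[0,-0.026,0.0015,0,-1]],
  ],
)

```text
clock: 4.3
position: [0.5307, 0.0526, 0.0516]
ee_rot: [0.003, 0.707, 0.707, 0.003]
contact_force: [3.5, -0.0, 5.6]
width: 0.0854
gripper_force: 3.0
```

```bash
python3 - <<'E'
from h import *
s=manip.get_state(); print(s["position"],s["contact_force"])
im=manip.get_image("wrist"); cv2.imwrite("pics/w3.png",im[:,:,::-1]); np.save("s3.npy",tool(s))
E
```

```text
[0.53065047 0.05259851 0.05161201] [ 3.54108436 -0.02462663  5.57650026]
```

View pics/w3.png

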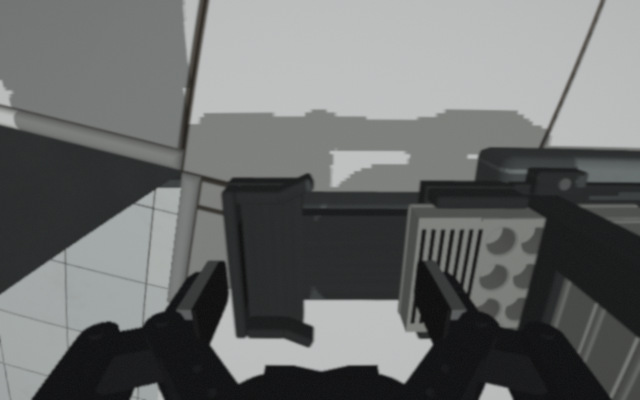

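The plate is coming out with the finger: the ribs and wells are now visible at (480,250). I'll keep drawing.

>>> move_arm(
  deltas=[
    [[0,-0.008,0.001,0,-1],[0,-0.016,0.001,0,-1],[0,-0.024,0.001,0,-1],[0,-0.032,0.001,0,-1],[0,-0.04,0.001,0,-1],[0,-0.048,0.001,0,-1],[0,-0.056,0.001,0,-1],[0,-0.064,0.001,0,-1],[0,-0.072,0.001,0,-1],[0,-0.08,0.001,0,-1],[0,-0.08,0.001,0,-1]],
  ],
)

```text
clock: 5.45
position: [0.4667, 0.0526, 0.0515]
ee_rot: [0.004, 0.707, 0.707, 0.003]
contact_force: [0.3, 0.1, 14.1]
width: 0.0854
gripper_force: 6.7
```

>>> move_arm(
  deltas=[
    [[0,-0.004,0,0,-1],[0,-0.008,0.0,0,-1],[0,-0.012,0.0,0,-1],[0,-0.012,0,0,-1]],
  ],
)

```text
clock: 5.85
position: [0.4578, 0.0526, 0.0515]
ee_rot: [0.004, 0.707, 0.707, 0.004]
contact_force: [1.6, 0.2, 12.7]
width: 0.0854
gripper_force: 6.2
```

>>> move_arm(
  deltas=[
    [[0,-0.003,0,0,-1],[0,-0.006,0.0,0,-1],[0,-0.006,0,0,-1]],
  ],
)

```text
clock: 6.15
position: [0.4532, 0.0525, 0.0514]
ee_rot: [0.004, 0.707, 0.707, 0.004]
contact_force: [3.0, 0.6, 11.6]
width: 0.0855
gripper_force: 6.0
```

```bash
python3 - <<'E'
from h import *
s=manip.get_state(); print(s["position"],s["contact_force"])
im=manip.get_image("wrist"); cv2.imwrite("pics/w4.png",im[:,:,::-1]); np.save("s4.npy",tool(s))
E
```

```text
[0.45322566 0.05253677 0.05140239] [ 3.03404037  0.63772106 11.62598221]
```

View pics/w4.png

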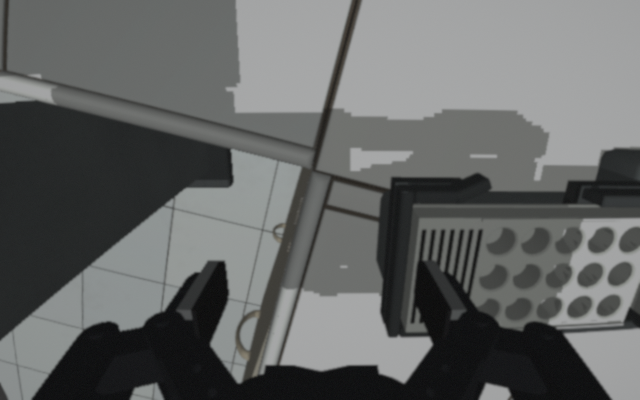

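The plate's front edge (x≈412) is almost against the stop wall (x≈400). I'll creep a bit further.

>>> move_arm(
  deltas=[
    [[0,-0.002,0,0,-1],[0,-0.004,0.0,0,-1],[0,-0.004,0.0,0,-1]],
  ],
)

```text
clock: 6.5
position: [0.4515, 0.0525, 0.0514]
ee_rot: [0.005, 0.707, 0.707, 0.005]
contact_force: [4.6, -0.0, 8.7]
width: 0.0855
gripper_force: 3.9
```

>>> move_arm(
  deltas=[
    [[0,-0.001,0,0,-1],[0,-0.002,0.0,0,-1],[0,-0.002,0.0,0,-1]],
  ],
)

```text
clock: 6.8
position: [0.4502, 0.0525, 0.0513]
ee_rot: [0.005, 0.707, 0.707, 0.005]
contact_force: [5.2, 0.5, 7.4]
width: 0.0854
gripper_force: 3.4
```

>>> move_arm(
  deltas=[
    [[0,0,-0.02,0,-1],[0,0,-0.08,0,-1],[0,0,-0.14,0,-1],[0,0,-0.14,-0.07,-1],[0,0.03,-0.14,-0.14,-1],[0,0.06,-0.14,-0.21,-1],[0,0.09,-0.14,-0.28,-1],[0,0.12,-0.14,-0.35,-1],[0,0.12,-0.14,-0.42,-1],[0,0.12,-0.14,-0.49,-1],[0,0.12,-0.14,-0.56,-1],[0,0.12,-0.14,-0.63,-1]],
  ],
)

```text
clock: 8.0
position: [0.5393, 0.0527, 0.1606]
ee_rot: [-0.0, 0.122, 0.992, 0.0]
contact_force: [0.3, -0.7, -0.5]
width: 0.0849
gripper_force: 0.0
```

>>> move_arm(
  deltas=[
    [[0,0,0,-0.07,-1],[0,0,0,-0.12,-1],[0,0,0,-0.12,-1],[0,0,0,-0.12,-1]],
  ],
)

```text
clock: 8.4
position: [0.5394, 0.0527, 0.1608]
ee_rot: [-0.0, 0.001, 1.0, 0.0]
contact_force: [-0.1, 0.6, -0.1]
width: 0.0856
gripper_force: 0.0
```

```bash
python3 - <<'E'
from h import *
s=manip.get_state(); print(s["position"],s["ee_rot"],s["qpos"])
im=manip.get_image("wrist"); cv2.imwrite("pics/w5.png",im[:,:,::-1]); np.save("s5.npy",tool(s))
E
```

```text
[0.53937934 0.05272957 0.16083141] [-7.43887758e-05  1.21887601e-03  9.99999253e-01  4.27252814e-05] [-3.10121919e-02  2.83165964e-01  1.69995926e+00  8.83827173e-05
  1.15861869e+00 -1.59940618e+00]
```

View pics/w5.png

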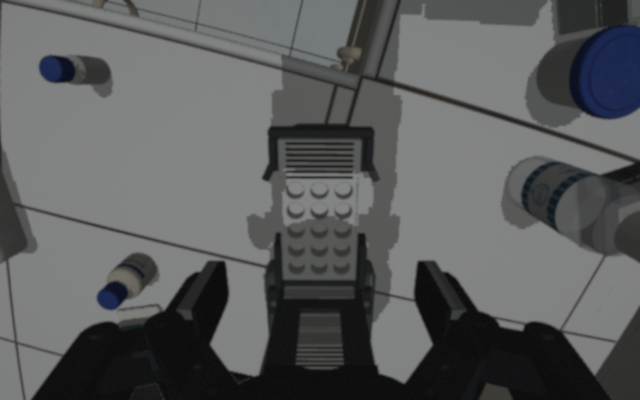

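```bash
python3 - <<'E'
from h import *
p=manip.camera_params("wrist")
T=np.linalg.inv(np.load("s5.npy")@np.array(p["tool_from_camera"]));R,t=T[:3,:3],T[:3,3]
f=lambda L,z:print(z,plane(p,L,z,R,t).round(4).tolist())
f([(278,139),(363,139),(320,283)],.058)
f([(281,225),(357,225),(281,278),(358,278)],.058)
f([(272,129),(372,129),(272,137),(372,137)],.052)
im=cv2.imread("pics/w5.png")
g=im[:,:,1].astype(int)
print(g[120:310:1,300].tolist())
for v in (190,205,230,260): print(v,g[v,262:380].tolist())
E
```

```text
0.058 [[0.4937, 0.0222, 0.058], [0.4938, 0.0833, 0.058], [0.6138, 0.052, 0.058]]
0.058 [[0.5608, 0.0217, 0.058], [0.561, 0.0812, 0.058], [0.6089, 0.0196, 0.058], [0.6091, 0.0836, 0.058]]
0.052 [[0.4873, 0.0174, 0.052], [0.4874, 0.0904, 0.052], [0.4931, 0.0171, 0.052], [0.4933, 0.0907, 0.052]]
[90, 89, 82, 63, 43, 30, 23, 21, 20, 24, 28, 31, 31, 32, 33, 29, 33, 40, 53, 68, 81, 78, 58, 38, 52, 77, 86, 79, 55, 36, 56, 78, 83, 70, 46, 39, 61, 79, 79, 56, 35, 53, 79, 88, 78, 52, 35, 56, 78, 79, 61, 45, 66, 101, 121, 113, 79, 58, 86, 119, 130, 130, 128, 124, 126, 130, 131, 132, 132, 132, 131, 130, 121, 101, 78, 71, 80, 99, 117, 127, 131, 131, 129, 126, 125, 129, 130, 132, 131, 132, 130, 125, 108, 85, 70, 66, 75, 94, 115, 126, 125, 117, 106, 95, 89, 88, 89, 89, 88, 88, 82, 72, 60, 55, 54, 57, 64, 72, 81, 87, 87, 87, 86, 87, 88, 89, 88, 87, 82, 71, 60, 55, 54, 54, 60, 66, 77, 84, 87, 87, 86, 86, 88, 88, 87, 84, 73, 60, 54, 54, 54, 56, 62, 71, 80, 86, 88, 87, 83, 70, 49, 34, 31, 30, 34, 39, 53, 61, 62, 58, 55, 55, 54, 55, 54, 55, 55, 53, 42, 28, 20, 19, 20, 18, 21, 19, 18, 23, 25, 24]
190 [13
[... 1402 characters left out ...]
63, 66, 77, 85, 88, 87, 86, 79, 71, 69, 75, 82, 85, 87, 88, 88, 88, 88, 86, 84, 78, 70, 61, 57, 64, 74, 84, 87, 87, 86, 85, 88, 89, 90, 89, 89, 89, 89, 89, 90, 89, 89, 89, 89, 90, 88, 89, 89, 89, 88, 89, 89, 90, 90]
260 [131, 132, 133, 132, 131, 129, 121, 101, 73, 49, 38, 33, 31, 29, 28, 30, 29, 29, 32, 46, 67, 82, 87, 89, 89, 88, 89, 87, 87, 87, 87, 88, 87, 88, 88, 87, 86, 87, 86, 87, 87, 88, 88, 88, 88, 88, 88, 88, 88, 88, 88, 87, 87, 87, 86, 87, 86, 87, 87, 86, 86, 86, 87, 88, 88, 88, 88, 88, 88, 88, 89, 88, 88, 88, 87, 87, 87, 87, 87, 87, 87, 87, 86, 87, 86, 87, 88, 88, 88, 88, 88, 87, 84, 77, 61, 40, 28, 23, 25, 28, 31, 29, 29, 31, 33, 40, 48, 58, 71, 81, 87, 89, 88, 89, 89, 89, 89, 89]
```

>>> move_arm(
  deltas=[
    [[-0.0158,0,0.03,0,-1],[-0.0158,0,0.06,0,-1],[-0.0158,0,0.09,0,-1],[-0.0158,0,0.115,0,-1],[-0.0158,0,0.135,0,-1],[-0.0158,0,0.156,0,-1],[-0.0158,0,0.156,0,-1],[-0.0158,0,0.156,0,-1]],
  ],
)

```text
clock: 9.25
position: [0.5522, 0.0527, 0.0362]
ee_rot: [-0.0, 0.0, 1.0, 0.0]
contact_force: [-0.0, -0.1, -0.6]
width: 0.0855
gripper_force: 0.0
```

>>> move_arm(
  deltas=[
    [[0,0,0,0,-0.3],[0,0,0,0,0],[0,0,0,0,1],[0,0,0,0,1],[0,0,0,0,1],[0,0,0,0,1],[0,0,0,0,1]],
  ],
  squeeze=30,
)

```text
clock: 9.95
position: [0.5531, 0.0527, 0.0372]
ee_rot: [0.001, 0.0, 1.0, -0.0]
contact_force: [-0.6, 0.6, 5.9]
width: 0.0612
gripper_force: 34.1
```

>>> move_arm(
  deltas=[
    [[0,0,-0.01,0,1],[0,0,-0.025,0,1],[0,0,-0.04,0,1],[0,0,-0.06,0,1],[0,0,-0.09,0,1],[0,0,-0.12,0,1],[0,0,-0.12,0,1],[0,0,-0.12,0,1]],
  ],
)

```text
clock: 10.75
position: [0.5518, 0.0528, 0.1327]
ee_rot: [0.0, 0.0, 1.0, 0.0]
contact_force: [0.6, 0.3, -1.5]
width: 0.0614
gripper_force: 33.6
```

```bash
python3 - <<'E'
from h import *
s=manip.get_state(); print(s["position"],s["contact_force"],s["width"])
im=manip.get_image("scene")
a=cv2.resize(im[110:310,270:430,::-1],None,fx=3,fy=3,interpolation=cv2.INTER_CUBIC)
w=manip.get_image("wrist"); b=cv2.resize(w[:,:,::-1],(310,194))
c=np.zeros((600,800,3),np.uint8); c[:,:480]=a; c[:194,485:795]=b
cv2.imwrite("pics/m6.png",cv2.convertScaleAbs(c,alpha=1.3,beta=15)); cv2.imwrite("pics/w6.png",w[:,:,::-1])
E
```

```text
[0.55176724 0.05276225 0.13267285] [ 0.57451214  0.31582279 -1.4675519 ] 0.06144337005211555
```

View pics/m6.png

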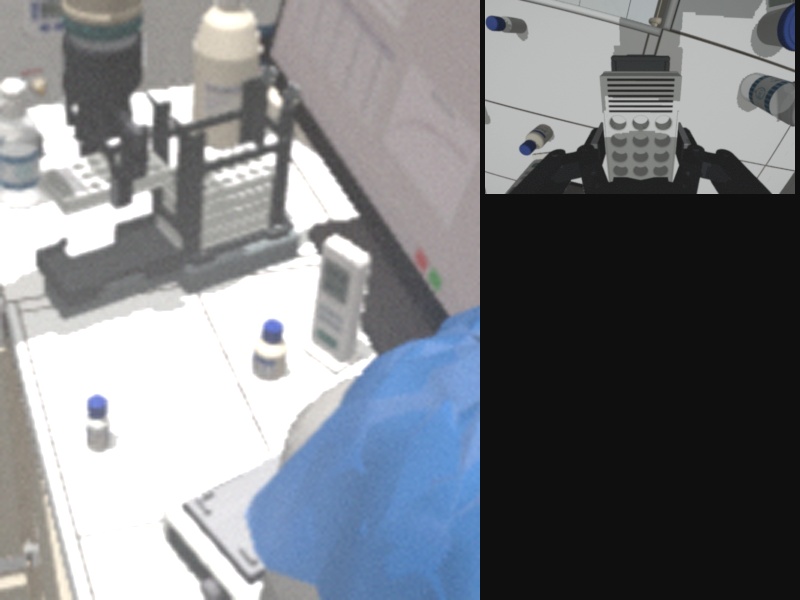

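The plate is held flat above the chute, and the stack has dropped in the column. Next I'll carry it to a hover behind the nest for a closer look.

>>> move_arm(
  deltas=[
    [[0,-0.04,0,0,1],[0,-0.09,0,0,1],[0,-0.14,-0.02,0,1],[0,-0.19,-0.04,0,1],[0,-0.24,-0.06,0,1],[0,-0.29,-0.084,0,1],[-0.02,-0.34,-0.084,0,1],[-0.05,-0.39,-0.084,0,1],[-0.07,-0.42,-0.084,0,1],[-0.085,-0.45,-0.084,0,1],[-0.085,-0.45,-0.084,0,1],[-0.085,-0.45,-0.084,0,1]],
  ],
)

```text
clock: 12.05
position: [0.6192, -0.3071, 0.197]
ee_rot: [-0.002, 0.001, 1.0, 0.001]
contact_force: [0.2, 0.1, -0.5]
width: 0.0617
gripper_force: 33.6
```

>>> move_arm(
  deltas=[
    [[0,0,0,0,1],[0,0,0,0,1]],
  ],
)

```text
clock: 12.25
position: [0.6195, -0.306, 0.1991]
ee_rot: [-0.0, -0.0, 1.0, 0.0]
contact_force: [0.5, -0.0, 0.1]
width: 0.0619
gripper_force: 33.6
```

```bash
python3 - <<'E'
from h import *
s=manip.get_state(); print(s["position"],s["ee_rot"],s["width"],s["contact_force"])
im=manip.get_image("wrist"); cv2.imwrite("pics/w7.png",im[:,:,::-1]); np.save("s7.npy",tool(s))
E
```

```text
[ 0.61952392 -0.30600513  0.19907591] [-4.63363173e-04 -3.33575119e-04  9.99999718e-01  4.87182898e-04] 0.06187892591886844 [ 0.46547213 -0.04285661  0.08310621]
```

View pics/w7.png

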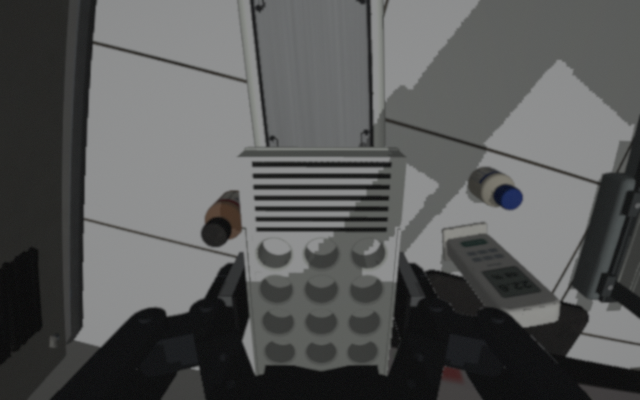

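```bash
python3 - <<'E'
from h import *
p=manip.camera_params("wrist")
T=np.linalg.inv(np.load("s7.npy")@np.array(p["tool_from_camera"]));R,t=T[:3,:3],T[:3,3]
g=cv2.imread("pics/w7.png",0).astype(int)
L=[];Rr=[]
for v in range(20,126,15):
    a=240+np.argmin(g[v,245:280])+5; b=355+np.argmin(g[v,355:385]); L.append((a,v));Rr.append((b,v))
l=plane(p,L,.054,R,t);r=plane(p,Rr,.054,R,t)
print(L,Rr)
for q in(l,r): print(q[:,:2].round(4).tolist(),np.degrees(np.polyfit(q[:,0],q[:,1],1)[0]*1).round(2))
m=(l+r)/2;c=np.polyfit(m[:,0],m[:,1],1);print("mid y at .526",np.polyval(c,.526),"yaw",np.degrees(c[0]))
print(g[0:20,252:280:2]);print(g[0:16,350:374:2]);print(g[126:150,264:288:2]);print(g[126:150,352:376:2])
E
```

```text
[(np.int64(253), 20), (np.int64(255), 35), (np.int64(257), 50), (np.int64(258), 65), (np.int64(260), 80), (np.int64(262), 95), (np.int64(263), 110), (np.int64(265), 125)] [(np.int64(368), 20), (np.int64(369), 35), (np.int64(369), 50), (np.int64(370), 65), (np.int64(370), 80), (np.int64(370), 95), (np.int64(371), 110), (np.int64(371), 125)]
[[0.488, -0.3581], [0.4989, -0.3571], [0.5099, -0.356], [0.5211, -0.3558], [0.5326, -0.3548], [0.5443, -0.3537], [0.5563, -0.3535], [0.5686, -0.3524]] 3.87
[[0.4881, -0.2694], [0.4989, -0.2682], [0.51, -0.2678], [0.5212, -0.2666], [0.5326, -0.2661], [0.5443, -0.2656], [0.5563, -0.2643], [0.5686, -0.2638]] 3.93
mid y at .526 -0.3109267143552569 yaw 3.9027323609721445
[[ 36  81 103  95  99  67  93 104 106 106 105 105 106 106]
 [ 36  80 103  94  97  70  86 103 106 105 105 105 105 105]
 [ 33  78 101  92  98  72  73  99 106 106 104 105 105 106]
 [ 32  78  99  88  95  73  63  97 106 106 105 105 106 105]
 [ 34  76  90  74  86  68  60  98 105 106 105 105 105 106]
 [ 36  70  70  52  67  55  61  97 105 106 105 105 106 106]
 [ 35  59  51  35  47  47  67  98 1
[... 3358 characters left out ...]
103  86  85  94  90  77  41  34  83]
 [105 105 105 103  88  85  97  95  75  37  34  83]
 [106 105 105 105  88  85  97  90  69  36  34  83]
 [105 105 106 104  86  85  98  86  63  36  35  83]
 [106 105 105 103  86  82  98  84  62  37  35  83]
 [105 104 105 103  85  79  93  82  61  36  34  82]
 [105 105 105 102  82  68  80  78  62  36  33  83]
 [105 104 106 100  73  59  69  70  62  37  35  82]
 [105 104 105  96  66  56  62  65  61  37  34  82]
 [105 105 105  91  63  57  62  64  63  42  35  81]
 [102 102 101  88  71  67  71  72  70  58  55  83]
 [103 103 103  98  92  90  91  91  91  86  86  95]
 [113 113 113 113 111 111 110 111 110 110 110 110]
 [116 115 116 115 115 115 115 116 115 115 115 115]]
```

```bash
python3 - <<'E'
from h import *
p=manip.camera_params("wrist")
T=np.linalg.inv(np.load("s7.npy")@np.array(p["tool_from_camera"]));R,t=T[:3,:3],T[:3,3]
q=plane(p,[(259,11.3),(272,134.5),(362,3.7),(366,128.7)],.054,R,t);print(q.round(4),q.mean(0).round(4),q[1]-q[0],q[3]-q[2])
# held plate: front edge line in tool frame (top at TCP z-0.021) 
g=cv2.imread("pics/w7.png",0).astype(int)
print([ (u,int(140+np.argmax(np.diff(g[140:166,u])))) for u in range(275,366,10)])
print("L",[ (v,g[v,240:262].tolist()) for v in (170,215)]);print("R",[ (v,g[v,388:408].tolist()) for v in (170,215)])
z=.1991+.003+.018
print(plane(p,[(240,153),(405,153)],z,R,t).round(4))
E
```

```text
[[ 0.4819 -0.3532  0.054 ]
 [ 0.5765 -0.3469  0.054 ]
 [ 0.4766 -0.2744  0.054 ]
 [ 0.5717 -0.2678  0.054 ]] [ 0.5267 -0.3106  0.054 ] [0.09465262 0.00625253 0.        ] [0.09502538 0.00656409 0.        ]
[(275, 156), (285, 156), (295, 156), (305, 156), (315, 156), (325, 156), (335, 156), (345, 156), (355, 156), (365, 156)]
L [(170, [144, 144, 143, 145, 144, 144, 144, 144, 144, 144, 144, 144, 143, 144, 144, 144, 143, 143, 144, 144, 145, 144]), (215, [84, 114, 136, 143, 144, 143, 144, 144, 144, 143, 144, 144, 144, 144, 143, 139, 135, 134, 133, 134, 134, 134])]
R [(170, [97, 97, 97, 97, 96, 97, 96, 96, 97, 96, 96, 97, 97, 97, 97, 97, 100, 113, 132, 142]), (215, [96, 96, 96, 97, 96, 96, 96, 96, 96, 96, 96, 97, 98, 111, 131, 142, 143, 144, 144, 144])]
[[ 0.5596 -0.3341  0.2201]
 [ 0.5595 -0.2764  0.2201]]
```

>>> move_arm(
  deltas=[
    [[0.02,0.04,0,0,1],[0.05,0.09,0,0,1],[0.084,0.14,0.02,0,1],[0.084,0.19,0.04,0,1],[0.084,0.24,0.06,0,1],[0.084,0.29,0.0825,0,1],[0.084,0.34,0.0825,0,1],[0.084,0.38,0.0825,0,1],[0.084,0.42,0.0825,0,1],[0.084,0.4485,0.0825,0,1],[0.084,0.4485,0.0825,0,1],[0.084,0.4485,0.0825,0,1]],
  ],
)

```text
clock: 13.5
position: [0.5526, 0.0519, 0.1337]
ee_rot: [0.0, -0.001, 1.0, -0.0]
contact_force: [0.9, -1.0, -1.3]
width: 0.0617
gripper_force: 33.6
```

>>> move_arm(
  deltas=[
    [[0,0,0,0,1],[0,0,0,0,1]],
  ],
)

```text
clock: 13.7
position: [0.553, 0.0505, 0.1334]
ee_rot: [0.0, 0.001, 1.0, -0.0]
contact_force: [-0.6, 0.2, -1.2]
width: 0.0616
gripper_force: 33.6
```

>>> move_arm(
  deltas=[
    [[-0.001,0.0027,0,0,1],[-0.001,0.0027,0.03,0,1],[-0.001,0.0027,0.06,0,1],[-0.001,0.0027,0.085,0,1],[-0.001,0.0027,0.097,0,1],[-0.001,0.0027,0.106,0,1],[-0.001,0.0027,0.114,0,1],[-0.001,0.0027,0.114,0,1],[-0.001,0.0027,0.114,0,1]],
  ],
)

```text
clock: 14.6
position: [0.5541, 0.0533, 0.0425]
ee_rot: [0.0, 0.0, 1.0, -0.0]
contact_force: [0.2, -1.3, -0.8]
width: 0.0614
gripper_force: 33.5
```

>>> move_arm(
  deltas=[
    [[0,0,0.002,0,1],[0,0,0.004,0,1],[0,0,0.006,0,1],[0,0,0.006,0,1]],
  ],
)

```text
clock: 15.0
position: [0.5542, 0.0533, 0.0374]
ee_rot: [0.0, 0.0, 1.0, -0.0]
contact_force: [0.8, -4.4, -0.7]
width: 0.0613
gripper_force: 33.7
```

>>> move_arm(
  deltas=[
    [[0,-0.0012,0.001,0,1],[0,-0.0012,0.002,0,1],[0,-0.0012,0.002,0,1]],
  ],
)

```text
clock: 15.3
position: [0.5542, 0.0532, 0.0372]
ee_rot: [0.001, 0.0, 1.0, 0.0]
contact_force: [-1.9, -0.4, 9.0]
width: 0.0611
gripper_force: 34.8
```

>>> move_arm(
  deltas=[
    [[0,0,0,0,0],[0,0,0,0,-0.6],[0,0,0,0,-1],[0,0,-0.002,0,-1],[0.001,0,-0.011,0,-1],[0.001,0,-0.011,0,-1],[0.001,0,-0.011,0,-1]],
  ],
)

```text
clock: 16.0
position: [0.5532, 0.0528, 0.0448]
ee_rot: [0.0, 0.0, 1.0, 0.0]
contact_force: [-0.3, -0.4, 0.1]
width: 0.0852
gripper_force: 0.0
```

>>> move_arm(
  deltas=[
    [[0,0,0,0,-0.3],[0,0,0,0,0],[0,0,0,0,1],[0,0,0,0,1],[0,0,0,0,1],[0,0,0,0,1],[0,0,0,0,1]],
  ],
)

```text
clock: 16.7
position: [0.553, 0.0527, 0.0445]
ee_rot: [0.0, 0.0, 1.0, 0.0]
contact_force: [-0.0, 0.3, 0.8]
width: 0.0616
gripper_force: 33.6
```

>>> move_arm(
  deltas=[
    [[0,0,-0.01,0,1],[0,0,-0.025,0,1],[0,0,-0.04,0,1],[0,0,-0.06,0,1],[0,0,-0.09,0,1],[0,0,-0.12,0,1],[0,0,-0.12,0,1],[0,0,-0.12,0,1]],
  ],
)

```text
clock: 17.5
position: [0.5532, 0.0527, 0.1415]
ee_rot: [0.001, 0.0, 1.0, 0.0]
contact_force: [-0.5, 0.3, -1.2]
width: 0.0612
gripper_force: 33.4
```

>>> move_arm(
  deltas=[
    [[0,-0.04,0,0,1],[0,-0.09,0,0,1],[0,-0.14,0,0,1],[0.01,-0.19,0,0,1],[0.02,-0.24,0,0,1],[0.032,-0.29,0,0,1],[0.032,-0.34,0,-0.0325,1],[0.032,-0.38,0,-0.0325,1],[0.032,-0.42,0,-0.0325,1],[0.032,-0.454,0,-0.0325,1],[0.032,-0.454,0,-0.0325,1],[0.032,-0.454,0,-0.0325,1]],
  ],
)

```text
clock: 18.7
position: [0.5263, -0.3101, 0.1389]
ee_rot: [-0.001, -0.033, 0.999, 0.001]
contact_force: [-0.8, 0.1, -1.2]
width: 0.0612
gripper_force: 33.4
```

>>> move_arm(
  deltas=[
    [[0,0,0,0,1],[0,0,0,0,1]],
  ],
)

```text
clock: 18.9
position: [0.5271, -0.309, 0.1401]
ee_rot: [-0.0, -0.035, 0.999, 0.001]
contact_force: [-0.2, 0.6, -0.9]
width: 0.0614
gripper_force: 33.4
```

```bash
python3 - <<'E'
from h import *
s=manip.get_state(); P=np.array(s["position"]); Rt=tool(s)[:3,:3]
print(P,"toolx yaw",yaw((0,0),Rt[:,0]))
cv2.imwrite("pics/w8.png",manip.get_image("wrist")[:,:,::-1])
for n,zt in (("w5",None),("w6",-.021),("w7",-.021),("w8",-.0135)):
    g=cv2.imread(f"pics/{n}.png",0).astype(int)
    d=[130+np.argmax(np.diff(np.median(g[130:180,u-4:u+5],axis=1))) for u in (280,320,360)]
    print(n,d,np.median(g[134:172,316:325],axis=1).astype(int).tolist())
E
```

```text
[ 0.52705412 -0.30901514  0.14010951] toolx yaw -176.04186615856898
w5 [np.int64(138), np.int64(172), np.int64(173)] [29, 31, 32, 39, 50, 65, 79, 78, 57, 37, 52, 76, 86, 78, 54, 36, 54, 77, 82, 68, 45, 38, 61, 79, 80, 61, 39, 44, 68, 82, 77, 53, 35, 55, 77, 78, 60, 44]
w6 [np.int64(177), np.int64(177), np.int64(177)] [31, 31, 31, 31, 31, 31, 31, 30, 31, 30, 31, 33, 42, 58, 70, 71, 63, 56, 54, 55, 54, 57, 67, 82, 89, 90, 85, 69, 44, 23, 17, 20, 36, 61, 82, 89, 90, 89]
w7 [np.int64(177), np.int64(177), np.int64(177)] [105, 105, 104, 105, 104, 105, 105, 105, 104, 105, 104, 104, 102, 104, 115, 116, 96, 77, 72, 71, 72, 76, 99, 129, 142, 142, 132, 103, 63, 33, 24, 31, 57, 98, 130, 142, 144, 142]
w8 [np.int64(175), np.int64(175), np.int64(175)] [97, 97, 97, 97, 97, 97, 97, 96, 97, 97, 96, 96, 94, 95, 106, 108, 89, 72, 67, 67, 69, 80, 104, 125, 133, 132, 117, 79, 40, 25, 34, 66, 103, 126, 134, 133, 126, 102]
```

```bash
python3 - <<'E'
from h import *
p=manip.camera_params("wrist");T=np.array(p["tool_from_camera"]);K,D=KD(p)
for v,z in ((156,-.020),(155.3,-.0125)):
    n=cv2.undistortPoints(np.array([[[320,v]]],float),K,D)[0,0]
    d=T[:3,:3]@[n[0],n[1],1];c=T[:3,3];print((c+d*(z-c[2])/d[2]).round(4))
E
```

```text
[ 0.0586 -0.0001 -0.02  ]
[ 0.0574 -0.0001 -0.0125]
```

>>> move_arm(
  deltas=[
    [[0.0013,-0.002,0.02,0,1],[0.0013,-0.002,0.045,0,1],[0.0013,-0.002,0.07,0,1],[0.0013,-0.002,0.085,0,1],[0.0013,-0.002,0.095,0,1],[0.0013,-0.002,0.095,0,1],[0.0013,-0.002,0.095,0,1]],
  ],
)

```text
clock: 19.65
position: [0.5268, -0.3123, 0.065]
ee_rot: [0.0, -0.034, 0.999, -0.0]
contact_force: [-0.0, 0.0, -1.1]
width: 0.0613
gripper_force: 33.4
```

>>> move_arm(
  deltas=[
    [[0,0,0.0015,0,1],[0,0,0.003,0,1],[0,0,0.0045,0,1],[0,0,0.0045,0,1],[0,0,0.0045,0,1]],
  ],
)

```text
clock: 20.15
position: [0.5263, -0.3122, 0.0609]
ee_rot: [0.0, -0.034, 0.999, 0.0]
contact_force: [0.1, 0.2, -1.3]
width: 0.0613
gripper_force: 33.4
```

Nudge y +1.5 mm, then continue down.

>>> move_arm(
  deltas=[
    [[0,0.0019,0,0,1],[0,0.0019,0.001,0,1],[0,0.0019,0.002,0,1],[0,0.0019,0.0025,0,1],[0,0.0019,0.0025,0,1]],
  ],
)

```text
clock: 20.65
position: [0.5262, -0.3106, 0.0587]
ee_rot: [-0.0, -0.034, 0.999, 0.0]
contact_force: [0.5, 0.3, 0.2]
width: 0.061
gripper_force: 33.4
```

>>> move_arm(
  deltas=[
    [[0,0,0.0006,0,1],[0,0,0.0012,0,1],[0,0,0.0012,0,1]],
  ],
)

```text
clock: 20.95
position: [0.5263, -0.3106, 0.0585]
ee_rot: [0.0, -0.034, 0.999, -0.0]
contact_force: [-0.9, -0.0, 3.6]
width: 0.0617
gripper_force: 34.0
```

Contact is at the expected floor height. I'll release and rise.

>>> move_arm(
  deltas=[
    [[0,0,0,0,0],[0,0,0,0,-0.6],[0,0,0,0,-1],[0,0,0,0,-1],[0,0,-0.02,0,-1],[0,0,-0.06,0,-1],[0,0,-0.11,0,-1],[0,0,-0.16,0,-1],[0,0,-0.16,0,-1],[0,0,-0.16,0,-1]],
  ],
)

```text
clock: 21.95
position: [0.5267, -0.3109, 0.1869]
ee_rot: [0.001, -0.034, 0.999, -0.001]
contact_force: [0.1, 0.6, -0.5]
width: 0.0854
gripper_force: 0.0
```

```bash
python3 - <<'E'
from h import *
s=manip.get_state(); print(s["position"],s["contact_force"],s["width"])
im=manip.get_image("wrist")[:,:,::-1]; cv2.imwrite("pics/w9.png",im)
p,R,t=wcam(s)
g=cv2.GaussianBlur(cv2.cvtColor(im,cv2.COLOR_BGR2GRAY),(3,3),0)
hc=np.array(p["tool_from_camera"])
# expected plate corners (z .072) & nest, projected, vs. strong edges along scan lines
K,D=KD(p);ps=np.radians(3.9);e=np.array([np.cos(ps),np.sin(ps),0]);f=np.array([-e[1],e[0],0]);C=np.array([.5267,-.3106,.072])
def pr(X): return cv2.projectPoints(np.array(X).reshape(-1,3),cv2.Rodrigues(R)[0],t,K,D)[0][:,0].round(1)
print("expected corners",pr([C-.059*e-.031*f,C-.059*e+.031*f,C+.059*e-.031*f,C+.059*e+.031*f]).tolist())
for a in (-.05,-.035,0.04):
    q=pr([C+a*e-.06*f,C+a*e+.06*f]); v=int(q[:,1].mean()); print("row",v,q[:,0].tolist(),pr([C+a*e-.031*f,C+a*e+.031*f])[:,0].tolist(), [int(x) for x in g[v,240:410:2]])
u=321; print("col",[int(x) for x in g[60:320:2,u]])
E
```

```text
[ 0.52666496 -0.31093559  0.18686586] [ 0.05995059  0.58357405 -0.45953082] 0.08539464342993697
expected corners [[279.4, 118.2], [363.1, 118.2], [285.0, 259.3], [357.5, 259.3]]
row 130 [241.4, 401.2] [279.9, 362.7] [127, 127, 128, 128, 128, 126, 113, 107, 118, 125, 127, 125, 94, 42, 52, 65, 55, 67, 85, 92, 97, 115, 127, 126, 112, 86, 78, 78, 78, 78, 78, 77, 77, 77, 77, 78, 78, 78, 78, 78, 78, 78, 78, 78, 78, 78, 78, 78, 78, 77, 77, 77, 77, 77, 77, 78, 78, 93, 120, 127, 126, 110, 94, 89, 78, 57, 51, 49, 36, 76, 121, 127, 126, 120, 109, 106, 122, 118, 99, 87, 85, 85, 85, 85, 85]
row 150 [242.8, 399.8] [280.6, 361.9] [127, 128, 128, 128, 128, 127, 123, 107, 112, 122, 127, 127, 115, 64, 44, 77, 92, 92, 92, 92, 93, 108, 124, 128, 121, 100, 87, 87, 87, 86, 87, 86, 86, 86, 86, 86, 86, 86, 85, 84, 84, 84, 85, 86, 86, 86, 86, 86, 86, 86, 86, 86, 86, 86, 86, 86, 87, 102, 123, 127, 121, 102, 93, 91, 91, 90, 79, 47, 52, 105, 127, 127, 121, 98, 76, 81, 85, 85, 85, 85, 85, 85, 85, 85, 85]
row 239 [249.7, 392.9] [284.2, 358.4] [127, 128, 128, 128, 128, 128, 128, 124, 109, 88, 74, 76, 80, 83, 80, 5
[... 161 characters left out ...]
, 84, 84, 80, 69, 56, 47, 32, 30, 34, 28, 56, 81, 82, 80, 76, 75, 95, 117, 127, 128, 128, 128, 127, 128, 128, 127, 127, 128, 127]
col [127, 127, 127, 127, 127, 127, 127, 127, 113, 82, 100, 117, 123, 126, 127, 127, 125, 101, 48, 44, 79, 92, 93, 93, 93, 93, 93, 93, 92, 89, 102, 89, 73, 109, 84, 78, 110, 78, 84, 106, 68, 96, 98, 67, 105, 84, 74, 107, 76, 93, 120, 119, 126, 128, 128, 128, 127, 108, 72, 91, 120, 122, 127, 128, 128, 128, 122, 90, 69, 96, 120, 123, 127, 127, 127, 113, 74, 54, 58, 75, 83, 84, 85, 85, 82, 66, 53, 57, 72, 82, 84, 85, 84, 74, 57, 53, 60, 77, 83, 75, 66, 77, 82, 80, 79, 82, 83, 83, 83, 83, 83, 82, 80, 74, 65, 57, 55, 60, 68, 76, 80, 82, 82, 83, 83, 83, 84, 96, 115, 125]
```

```bash
python3 -c "
from rig import manip
print(manip.sign_off())"
```

```text
the job is handed in; nothing more can be done
None
```

I drew the bottom plate to the end stop, the stack dropped behind it, and the plate now lies released inside the shaker's four lugs; the job was handed in at about 22 s, but no verdict came back. From the last wrist picture I put the plate within about 2 mm of the nest centre, and the arm never came near the bystanders.

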